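# Nest the last channel and close the fittings chest

## Robot

A 6-joint arm with a two-finger parallel gripper is mounted at the origin on the work surface. World frame = base frame: x ahead of the robot, y to its left, z up, the work surface at z = 0. Lengths are in mm, angles in rad, forces in N, time in s.
With the tool pointing down it reaches from about 400 to 925 mm from the base axis. Payload 12.5 kg.
Tool frame: the origin (TCP) lies at the centre of the arm's flange, where the gripper is bolted on; the fingertips stand 190 mm ahead of it and the grasp point (between the pads) lies 171 mm ahead of it; z points along the fingers, y is the line along which they close (so a half turn about z gives the same grasp; the last joint's range is limited). The gripper opens to 95 mm and grips with 3 to 60 N. Pads are 20 mm wide; open, the fingers measure 119 mm over their backs; the gripper's body (75 mm by 180 mm) begins 59 mm behind the grasp point.
Start: joints at [-1.389, 0.491, 1.559, -0, 1.092, -0.106], TCP at [177.422, -599.288, 404.761] pointing down, gripper open.
Joint ranges: [-3.1, 3.1], [-0.84, 2.19], [0.05, 2.79], [-1.13, 4.28], [0.06, 2.93], [-2.69, 2.69]. Speed limits (rad/s): [2.22, 2.22, 2.79, 3.14, 3.14, 3.14].

## Interface

Orientations are given as [roll, pitch, yaw] about the fixed x, y, z axes, in that order (R = Rz(yaw) Ry(pitch) Rx(roll)).
In Python, from cell import env, read_camera, search_frame, cut_out gives the robot as it stands. The module is installed in compiled form; this text tells all that it offers.
- The arm moves only by the tool move_arm, never from a script. Its argument "commands" is a list of rows, each a list of 3 entries, a list of its own where there are three numbers: the shift along the world's x, y, z normalised to -1 to 1, where 1 is 0.03 m, then the turn about the world's z normalised to -1 to 1, where 1 is 0.08 rad, then the opening, from -1 (shut) to 1 (fully open), so that 0 is half open. A call has 1 to 20 rows; each row shifts and turns the commanded pose from where the row before left it; what a row does not reach is not made up. A row lasts 1/12 s, in which the tool goes at most 41.7 mm and 7.16 degrees, less where a joint would pass 70% of its speed; a pose out of reach is approached as far as the arm can. A call with a number of a shift or a turn outside -1 to 1 is refused whole. A call with a gripper value outside its range is refused whole. The fingers move at their own pace and stop on an object; the grip force is fixed at half the most. Time passes only in rows, so rows that do not move let the fingers close. It gives the time, the measured TCP pose, the force, the opening and the grip force at its end, in the units of the state.
- env.state(): the state, without advancing time (a new reading comes with each control period).
- read_camera(name): name is "side" or "top"; returns a dict with "image" (480x640x3 uint8, red, green, blue), "fx", "fy", "cx", "cy" (pixels), "rvec" (rotation vector, rad) and "tvec" (3), from world to camera coordinates, as OpenCV has them. Camera axes: x right, y down, z forward; pixel columns grow to the right and rows downward; lengths in mm; the calibration is good to about 2 mm. A picture is of the moment at which its call begins. There is no depth.
- env.job_done(): hands the job in; it is judged then, once.
Trained networks look in a picture, given as the dict that the camera call returned (one of the last four; its "shot" number tells which), for a name from the list of things; names that differ only in an ending like _2 or _b are one class to them, and where a whole thing is asked for, a point or a joint stands for the part that bears it (a point fixed in the world has none). Each returns a list of dicts, best first, with "confidence" (0 to 1); they miss things now and then, are a little off and sometimes report something else, mostly with a low value. They report only what shows in the picture. A call takes as long as a camera call. They do not tell look-alikes from the thing itself.
- search_frame(thing, picture): "at" ([column, row] in pixels, amid what is visible of it).
- cut_out(thing, picture): "region" (480x640 bool, what is visible of it) and "at" ([column, row] in pixels, amid what is visible of it).
The state is a dict: "t": time; "joints": joint angles; "qvel": joint speeds; "tau": joint torques, N m; "eef_pos": TCP position; "tcp_rot": TCP orientation; "ft_force": force on the tool from outside, world axes, zero at the start; "moment": the same for the moment, N m; "opening": opening from 0.0 (shut) to 1.0 (fully open); "grip_force": force on a finger pad.
Only numpy, scipy, OpenCV 4.12 (cv2) and the standard library are available. Lean on these libraries where they do the work, as an engineer would, in place of code of your own. Each camera call takes 0.05 s, during which the arm holds its last target. There are 200 camera calls.

## Task

Pack up the racking-fittings chest on the shop desk: pick up the loose aluminium channel and set it down, legs down as it lies, over the two channels that lie legs up in the chest, so that it interlocks with both (one leg in each trough) instead of standing on top of them; set it in, do not drop it. Then press the knee of the locked folding lid stay down until the stay breaks, and swing the lid down gently until it is fully shut. Leave the other things on the desk where they are.

Things in the scene. Friction and masses are not known exactly. Their poses are not given: they have to be found in the camera images.
- chest: Open plywood chest, fixed to the desk: 210 mm deep (its x), 280 mm long (its y), 130 mm high, walls 10 mm. Origin: centre of its underside. Its x points from its front to the hinge side, z up. +y part: channel compartment with a raised floor (point tray_floor). -y part: a deep compartment (y = -130 to -20 mm) holding a few bolts, into which the lid stay folds.
- tray_floor (a point): Centre of the raised floor of the channel compartment, at (0, 59, 92) mm in the chest's frame, 38 mm below the rim. The compartment is 190 mm (x) by 142 mm (y); a divider 8 mm thick, its top 15 mm below the rim, parts it from the deep compartment.
- channel: Loose U channel on the desk: bare folded aluminium, 150 mm long (its x), 64 mm wide over the legs (its y), 24 mm high, 3 mm thick, 0.1 to 0.2 kg, legs down, flat web on top. Origin: centre of the plane of its leg tips, z up. Nested, its origin is 3 mm above the tray floor (web top 27 mm above it); standing on the others it is 24 mm above it and the lid cannot shut.
- channel_a: One of two like channels lying loose, legs up, side by side on the tray floor, along the chest's x; trough 58 mm wide inside. Origin: centre of its underside (its web), z up. This one lies at the chest's +y end.
- channel_b: The other channel lying legs up, next to the divider. The gap between the two is 1 to 12 mm; the third channel belongs centred over that gap, so that one of its legs stands in each trough.
- stay_knee (a point): Middle of the top of the thumb tab at the knee of the folding lid stay: a steel tab 20 mm (along the chest's x) by 34 mm (along y), 3 mm thick, bent inwards off the lower of two flat steel arms (14 x 3 mm, each 102 mm between pivots) that run from the chest's -y end wall up to the lid. Locked, tab level, it is at about (12, -94, 197) mm in the chest's frame, 67 mm above the rim.
- stay_pivot (a point): Pivot of the stay's lower arm inside the chest's -y end, at (-60, -116, 116) mm in the chest's frame. Locked, the knee is bowed a little up and forward past straight. Pressed, it swings about this pivot on a 102 mm arc, down and towards the hinge: about 20 mm towards the hinge in the first 29 mm down. About 4 N starts it, 6 to 10 N takes it further and draws the lid down a little.
- knee (a joint): Fold of the stay, rad: 0 locked, 0.14 straight, growing as it folds: about 0.75 with the knee pressed 29 mm down, 2.83 with the lid shut. It counts as broken past 0.45. It has friction and stays where it is left.
- lid (a joint): Opening of the lid, rad: 0 shut, 1.536 up and locked. Locked, it cannot be pushed down however hard. With the stay broken the lid is held by stiff damped hinges: it stays where it is left in the upper half of its swing, lower down it may sink slowly by itself; 4 to 8 N near its free edge pushes it down.
- lid_hinge (a point): Middle of the lid's hinge line, at (105, 0, 130) mm in the chest's frame: the top outer edge of the hinge-side wall. The line runs along the chest's y. The lid's inner face passes through it and lies on the rim when shut.
- lid_edge (a point): Middle of the lid's free edge, half-way through its thickness. The lid is a plywood panel 12 mm thick, 215 mm from hinge to free edge, 280 mm long, about 0.5 kg; up, its edge is about 345 mm above the desk. Its smooth outer face, by which it can be pushed, then looks away from the chest's front.
- envelope_tin: Bystander: red tin with paper envelopes, 150 by 105 mm, up to 75 mm high, loose on the desk. Origin: centre of its underside.
- flask: Bystander: round drinking flask, 68 mm in diameter, 200 mm high, standing loose behind the lid. Origin: centre of its underside.
- ink_pad: Bystander: flat closed ink pad, 70 by 100 by 20 mm, loose on the desk beyond the tin. Origin: centre of its underside.
- calculator: Bystander: desk calculator, 140 by 100 by 18 mm, loose on the desk behind the lid. Origin: centre of its underside.
Not all that is in view belongs to the job. Leave any brown or pink look-alike of the channel alone.

How it is judged:
By the outcome, as a careful person would: the job done as asked, in the order asked, and still so for the second after the job is handed in, with the robot touching nothing.
It also fails if it takes over 62 s, if anything falls off the work surface, if the arm or the gripper's body presses on something with over 40 N, if the wrist force passes 120 N, or if a joint passes its speed limit or range.

## Working session

There is one attempt and no reset: what is moved stays moved. The work goes in short steps, Python scripts to look and compute and a tool call to move; the robot and the scene stay as the last step left them, time stands still between calls to the robot, and variables do not carry over. Pictures are saved under pics/ and viewed, at most 10 in all, crops included, and the job is handed in when it is done.

Besides the shell and the picture viewer there is one more tool, called in YAML: its name, and indented under it one key for each argument. move_arm: Moves the arm, as the interface text tells. Its arguments: {"type":"object","properties":{"commands":{"type":"array","items":{"type":"array"}}},"required":["commands"]}

```bash
mkdir -p pics
cat > h.py <<'E'
import numpy as np, cv2
from cell import env, read_camera, search_frame, cut_out
def P(c):
    R=cv2.Rodrigues(np.array(c["rvec"],float))[0]; t=np.array(c["tvec"],float).reshape(3)
    K=np.array([[c["fx"],0,c["cx"]],[0,c["fy"],c["cy"]],[0,0,1.]]); return K,R,t
def proj(c,X):
    K,R,t=P(c); q=(np.atleast_2d(X)@R.T+t)@K.T; return q[:,:2]/q[:,2:]
def onz(c,uv,z):
    K,R,t=P(c); C=-R.T@t; d=R.T@np.linalg.inv(K)@np.array([uv[0],uv[1],1.]); return C+d*(z-C[2])/d[2]
def save(c,n): cv2.imwrite(f"pics/{n}.png",cv2.cvtColor(c["image"],cv2.COLOR_RGB2BGR))
E
python3 - <<'E'
from h import *
for n in("top","side"):
    c=read_camera(n); save(c,n+"0")
    K,R,t=P(c); print(n,(-R.T@t).round(),R.round(2).tolist(),c["fx"])
    for th in("channel","chest","lid_edge","stay_knee","envelope_tin","flask","ink_pad","calculator"):
        print(th,[(np.round(d["at"]).tolist(),round(d["confidence"],2)) for d in search_frame(th,c)])
print(env.state())
E
```

```text
top [ 348.   29. 1758.] [[-0.01, -1.0, -0.01], [-0.99, 0.01, -0.1], [0.1, 0.01, -0.99]] 571.0657671157627
channel [([444.0, 278.0], 0.93), ([455.0, 313.0], 0.85), ([317.0, 275.0], 0.82), ([319.0, 158.0], 0.77), ([315.0, 255.0], 0.68), ([304.0, 229.0], 0.18)]
chest [([304.0, 224.0], 0.74)]
lid_edge [([270.0, 233.0], 0.56)]
stay_knee [([300.0, 203.0], 0.77)]
envelope_tin [([435.0, 209.0], 0.57)]
flask [([195.0, 246.0], 0.66)]
ink_pad [([396.0, 165.0], 0.73), ([318.0, 275.0], 0.71)]
calculator [([213.0, 186.0], 0.76)]
side [1300.  152. 1293.] [[-0.16, 0.99, 0.02], [0.79, 0.14, -0.6], [-0.59, -0.08, -0.8]] 448.02490466318375
channel [([227.0, 214.0], 0.96), ([226.0, 249.0], 0.9), ([327.0, 251.0], 0.88), ([330.0, 268.0], 0.72)]
chest []
lid_edge []
stay_knee [([330.0, 290.0], 0.78)]
envelope_tin [([208.0, 300.0], 0.88)]
flask [([336.0, 287.0], 0.47), ([222.0, 248.0], 0.42)]
ink_pad [([226.0, 344.0], 0.59)]
calculator [([418.0, 359.0], 0.9)]
{'t': 0.9, 'joints': array([-1.38855453e+00,  4.90894471e-01,  1.55889534e+00, -2.29370439e-05,
        1.09169715e+00, -1.05630257e-01]), 'qvel': array([-4.42035311e-04,  1.17880790e-03, -1.55521774e-03,  1.57657450e-04,
       -3.72616851e-05,  5.79875339e-04]), 'tau': array([-3.21728692e-05, -6.12463045e+01, -2.58425349e+01,  6.92162686e-02,
        4.43965697e-02,  5.35511629e-05]), 'eef_pos': array([ 177.44740426, -599.28102245,  404.76598514]), 'tcp_rot': array([3.14148970e+00, 3.13853311e-05, 2.87882627e-01]), 'ft_force': array([0.65567304, 0.34104057, 0.33548848]), 'moment': array([-0.01354075, -0.00869345,  0.01058158]), 'grip_force': 0.0, 'opening': 0.9978303004315275}
```

View pics/top0.png

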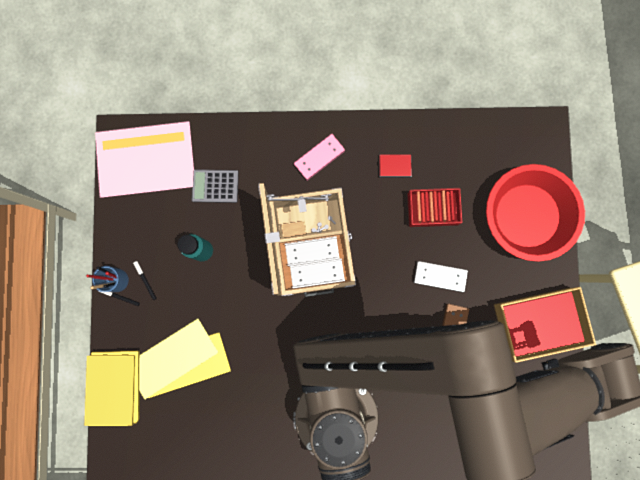

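View pics/side0.png

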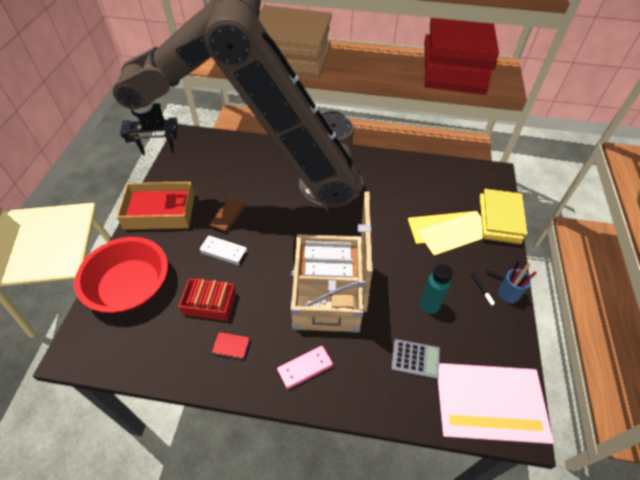

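The top picture shows the chest at about (310,240), hinge to the left, with the stay knee near (300,203). Channel candidates are white (440,276), brown (455,313) and pink (319,158). The white one fits, being bare aluminium and loose on the desk. I'll confirm it in a crop and measure.

Run:
```python
from h import *
c=read_camera("top"); im=c["image"]
x0,y0,x1,y1=255,175,475,330
cv2.imwrite("pics/crop1.png",cv2.cvtColor(cv2.resize(im[y0:y1,x0:x1],None,fx=3.6,fy=3.6,interpolation=cv2.INTER_CUBIC),cv2.COLOR_RGB2BGR))
for d in cut_out("channel",c)[:5]:
    m=d["region"].astype(np.uint8); r=cv2.minAreaRect(cv2.findNonZero(m)); 
    z={True:24,False:95}[d["at"][0]>400]
    b=[onz(c,p,z) for p in cv2.boxPoints(r)]
    ctr=np.mean(b,0); e=[b[1]-b[0],b[2]-b[1]]; L=[np.linalg.norm(v) for v in e]; l=e[int(np.argmax(L))]
    print(np.round(d["at"]),round(d["confidence"],2),im[m>0].mean(0).round(),ctr.round(1),np.round(L,1),"dir deg",np.degrees(np.arctan2(l[1],l[0])).round(1)%180)
np.savez("cam.npz",**{k:c[k] for k in("fx","fy","cx","cy","rvec","tvec","image")})
for n in ("envelope_tin","flask"):
    for d in search_frame(n,c)[:1]: print(n,onz(c,d["at"],75 if n!="flask" else 200).round())
```

```text
[320. 276.] 0.76 [246. 246. 245.] [425.8  48.3  95. ] [150.1  66.2] dir deg 97.3
[445. 277.] 0.72 [250. 250. 250.] [ 413.  -325.5   24. ] [ 67.6 151.4] dir deg 78.8
[312. 251.] 0.69 [245. 244. 243.] [491.2  61.3  95. ] [152.5  70.7] dir deg 97.1
[455. 312.] 0.68 [115.  83.  62.] [ 293.9 -365.5   24. ] [64.2 68.8] dir deg 77.1
[320. 158.] 0.61 [242. 186. 212.] [771.4  35.6  95. ] [148.1  67.1] dir deg 127.6
envelope_tin [ 615. -303.   75.]
flask [503. 382. 200.]
```

View pics/crop1.png

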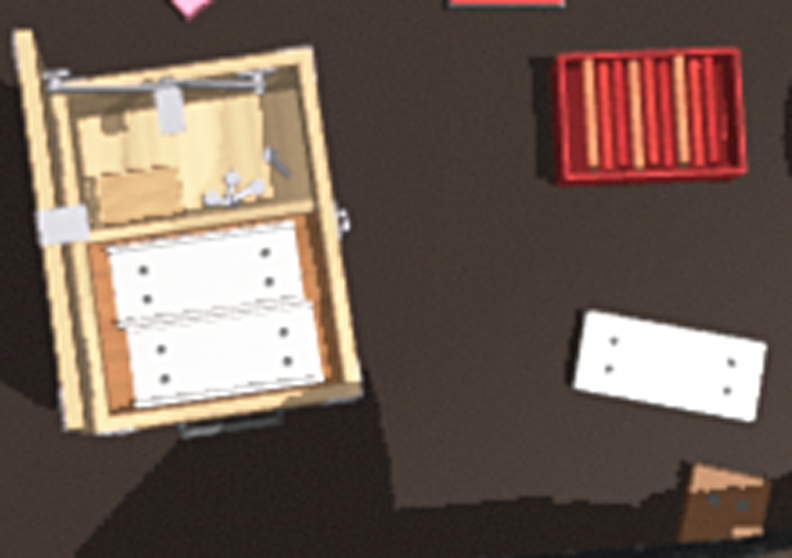

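The crop confirms the loose white channel at top (440,276), next to a brown look-alike in the arm's shadow. Chest and tray channels are visible, with the gap line from crop (117,322) to (310,300). Next, an enlarged crop for the gap and the chest corners.

Run:
```python
from h import *
c=dict(np.load("cam.npz"))
pt=lambda u,v:(255+u/3.6-.36,175+v/3.6-.36)
A,B,C=[onz(c,pt(*p),130) for p in((311,47),(361,397),(98,433))]
print(A.round(1),B.round(1),C.round(1),np.linalg.norm(A-B),np.linalg.norm(B-C))
print("yaw",np.degrees(np.arctan2(*(A-B)[[1,0]])),np.degrees(np.arctan2(*(C-B)[[1,0]]))) 
im=c["image"][222:297,272:362]
im=cv2.resize(im,None,fx=8,fy=8,interpolation=cv2.INTER_CUBIC).astype(float)
im=np.clip((im-120)*255/135,0,255).astype(np.uint8)
cv2.imwrite("pics/crop2.png",im[...,::-1])
```

```text
[671.1 -24.8 130. ] [390.1 -59.2 130. ] [364.7 148.7 130. ] 283.1220710593299 209.45988059427296
yaw 6.977281388198051 96.97258844546643
```

View pics/crop2.png

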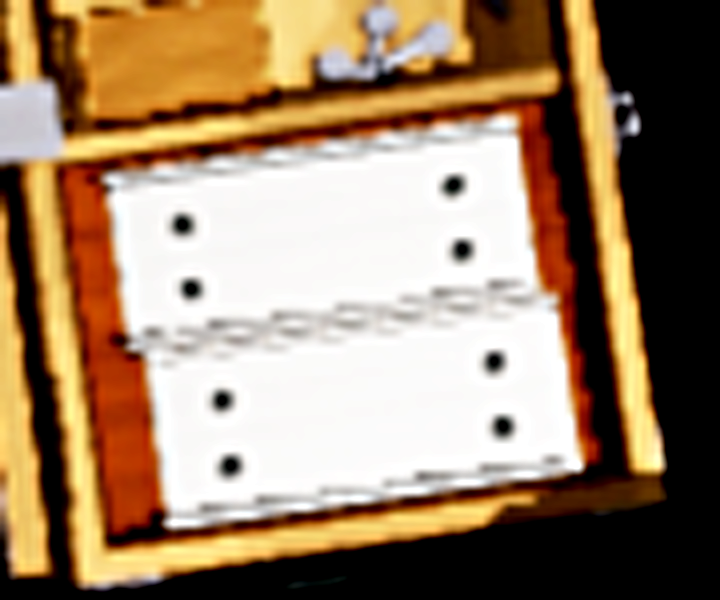

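Run:
```python
from h import *
c=dict(np.load("cam.npz"))
p2=lambda u,v:(272+u/8-.44,222+v/8-.44); p1=lambda u,v:(255+u/3.6-.36,175+v/3.6-.36)
def ch(l,f,z):
    q=np.array([onz(c,f(*p),z) for p in l]); m=q.mean(0)
    d=(q[0]+q[1]-q[2]-q[3]); return m,np.degrees(np.arctan2(d[1],d[0])),q
a,ya,_=ch([(222,400),(231,465),(494,362),(503,427)],p2,95)
b,yb,_=ch([(182,224),(191,289),(453,185),(462,250)],p2,95)
l,yl,_=ch([(614,342),(609,369),(732,363),(727,391)],p1,24)
print("a",a.round(1),ya,"b",b.round(1),yb,"loose",l.round(1),yl)
th=np.radians(97); ex=np.array([np.cos(th),np.sin(th)]); ey=np.array([-np.sin(th),np.cos(th)])
B=onz(c,p1(361,397),130)[:2];A=onz(c,p1(311,47),130)[:2];C=onz(c,p1(98,433),130)[:2]
o=np.mean([B+105*ex-140*ey,A+105*ex+140*ey,C-105*ex-140*ey],0)
print("chest",o.round(1))
W=lambda x,y:o+x*ex+y*ey
for n,v in(("a",a),("b",b),("mid",(a+b)/2)):print(n,"in chest",((v[:2]-o)@ex).round(1),((v[:2]-o)@ey).round(1))
print("tray",W(0,59).round(1),"knee",W(12,-94).round(1),"kneedown",W(32,-94).round(1),"edge",W(98,0).round(1),"mid",((a+b)/2).round(1))
print("knee px",proj(c,[[*W(12,-94),197]]),"edge",proj(c,[[*W(98,0),345]]))
s=read_camera("side"); print(proj(s,[[*W(12,-94),197]]),[d["at"] for d in search_frame("stay_knee",s)][:1])
# side check of channel centers
for n,v,z in(("a",a,95),("b",b,95),("l",l,24)):
    v=v.copy();v[2]=z;print(n,proj(s,[v]).round(1))
print([np.round(d["at"],1) for d in search_frame("channel",s)])
im=s["image"][225:285,190:370];cv2.imwrite("pics/side_c.png",cv2.resize(im,None,fx=4.4,fy=4.4,interpolation=cv2.INTER_CUBIC)[...,::-1])
```

```text
a [426.4  48.8  95. ] 97.13515730257036 b [491.1  62.8  95. ] 97.37818492935848 loose [ 415.  -325.3   24. ] 78.80984294294109
chest [517.3  62. ]
a in chest -2.0 91.9
b in chest 4.0 26.0
mid in chest 1.0 58.9
tray [458.8  54.8] knee [609.2  85.4] kneedown [606.7 105.2] edge [505.4 159.3] mid [458.7  55.8  95. ]
knee px [[302.32490705 205.62677555]] edge [[270.88865463 237.46670502]]
[[330.41612518 284.42819545]] [[327.9, 290.8]]
a [[326.6 253.2]]
b [[327.8 269.7]]
l [[221.7 248.1]]
[array([306.5, 365.4]), array([329. , 268.4]), array([228.9, 213.5])]
```

View pics/side_c.png

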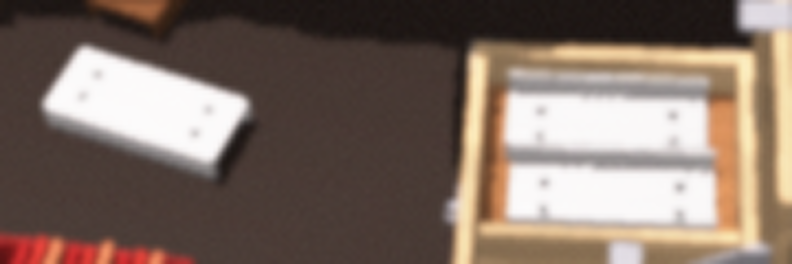

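The side crop shows the loose channel's holes about (223,248), and the two tray channels at (328,254) and (329,270). Both agree with the top-camera estimates within 1.5 px. Chest yaw is 97°, nest centre is (459, 57), and the loose channel is at (415,-324) with yaw 78.8°.

move_arm:
  commands:
    - [[0.567, 0.652, 0], 0.97, 1]
    - [[0.567, 0.652, 0], 0.97, 1]
    - [[0.567, 0.652, 0], 0.97, 1]
    - [[0.567, 0.652, 0], 0.97, 1]
    - [[0.567, 0.652, 0], 0.97, 1]
    - [[0.567, 0.652, 0], 0.97, 1]
    - [[0.567, 0.652, 0], 0.97, 1]
    - [[0.567, 0.652, 0], 0.97, 1]
    - [[0.567, 0.652, 0], 0.97, 1]
    - [[0.567, 0.652, 0], 0.97, 1]
    - [[0.567, 0.652, -0.5], 0.97, 1]
    - [[0.567, 0.652, -0.5], 0.97, 1]
    - [[0.567, 0.652, -0.5], 0.97, 1]
    - [[0.567, 0.652, -0.5], 0.97, 1]
    - [[0, 0, -0.5], 0, 1]
    - [[0, 0, 0], 0, 1]
    - [[0, 0, 0], 0, 1]

```text
t: 2.67
eef_pos: [415.7, -325.5, 329.6]
tcp_rot: [-3.141, -0.001, 1.374]
ft_force: [0.5, 0.2, 0.1]
opening: 1.001
grip_force: 0.0
```

move_arm:
  commands:
    - [[0, 0, -1], 0, 1]
    - [[0, 0, -1], 0, 1]
    - [[0, 0, -1], 0, 1]
    - [[0, 0, -0.8], 0, 1]
    - [[0, 0, -0.5], 0, 1]
    - [[0, 0, -0.2], 0, 1]
    - [[0, 0, 0], 0, 1]
    - [[0, 0, 0], 0, 1]

```text
t: 3.33
eef_pos: [415.6, -326.1, 195.7]
tcp_rot: [3.141, 0.001, 1.373]
ft_force: [-0.2, -0.2, -0.4]
opening: 1.002
grip_force: 0.0
```

move_arm:
  commands:
    - [[0, 0, 0], 0, 0.5]
    - [[0, 0, 0], 0, 0.4]
    - [[0, 0, 0], 0, 0.3]
    - [[0, 0, 0], 0, 0.2]
    - [[0, 0, 0], 0, 0.1]
    - [[0, 0, 0], 0, 0]
    - [[0, 0, 0], 0, 0]
    - [[0, 0, 0], 0, 0]
    - [[0, 0, 0], 0, 0]

```text
t: 4.08
eef_pos: [415.6, -325.5, 195.1]
tcp_rot: [3.141, 0.0, 1.374]
ft_force: [-0.1, 1.0, 6.0]
opening: 0.669
grip_force: 30.0
```

move_arm:
  commands:
    - [[0, 0, 0.3], 0, 0]
    - [[0, 0, 0.7], 0, 0]
    - [[0, 0, 1], 0, 0]
    - [[0, 0, 1], 0, 0]
    - [[0, 0, 1], 0, 0]
    - [[0, 0, 1], 0, 0]
    - [[0, 0, 0.8], 0, 0]
    - [[0, 0, 0], 0, 0]

```text
t: 4.75
eef_pos: [415.7, -325.5, 373.6]
tcp_rot: [3.136, 0.004, 1.374]
ft_force: [-0.7, 0.0, -0.8]
opening: 0.669
grip_force: 30.0
```

move_arm:
  commands:
    - [[0.1, 0.4, 0], 0.25, 0]
    - [[0.1, 0.8, 0], 0.25, 0]
    - [[0.1, 0.8, 0], 0.25, 0]
    - [[0.1, 0.8, 0], 0.25, 0]
    - [[0.1, 0.8, 0], 0.25, 0]
    - [[0.1, 0.8, 0], 0.25, 0]
    - [[0.1, 0.8, 0], 0.25, 0]
    - [[0.1, 0.8, 0], 0.25, 0]
    - [[0.1, 0.8, 0], 0.25, 0]
    - [[0.1, 0.8, 0], 0.25, 0]
    - [[0.1, 0.8, 0], 0.25, 0]
    - [[0.1, 0.8, 0], 0.25, 0]
    - [[0.1, 0.8, 0], 0.25, 0]
    - [[0.1, 0.8, 0], 0.25, 0]
    - [[0.05, 0.8, 0], 0.25, 0]
    - [[0, 0.8, 0], 0.25, 0]
    - [[0, 0.17, 0], 0, 0]
    - [[0, 0, 0], 0, 0]
    - [[0, 0, 0], 0, 0]

```text
t: 6.33
eef_pos: [458.7, 51.8, 368.1]
tcp_rot: [-3.14, -0.0, 1.695]
ft_force: [-1.2, 0.2, -1.5]
opening: 0.669
grip_force: 30.0
```

Run:
```python
from h import *
s=read_camera("side"); print(env.state()["eef_pos"],env.state()["ft_force"])
im=s["image"][170:320,230:430];cv2.imwrite("pics/side_d.png",cv2.resize(im,None,fx=4,fy=4,interpolation=cv2.INTER_CUBIC)[...,::-1])
```

```text
[458.84441935  51.348802   368.25616605] [-0.34327663  0.17585252 -1.61700738]
```

View pics/side_d.png

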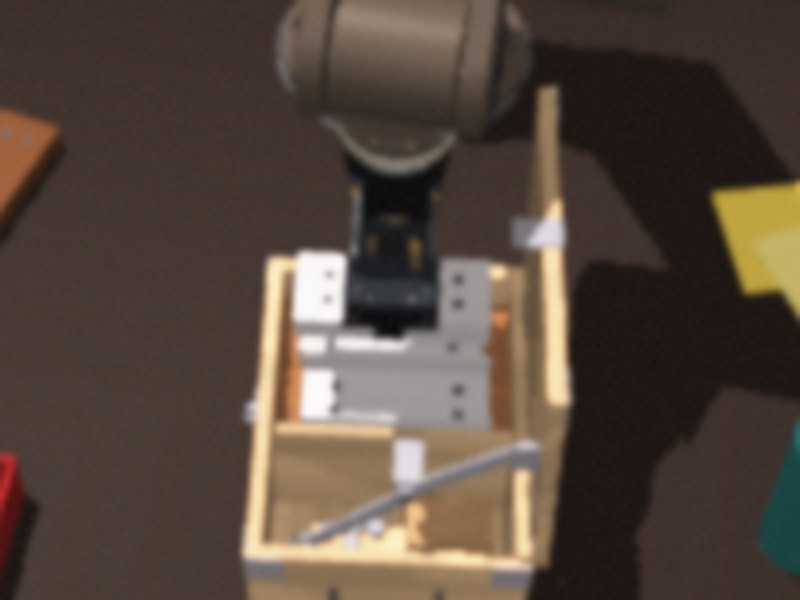

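The picture shows the channel gripped centrally and aligned over the tray. The wrist is clear of the lid. Lowering.

move_arm:
  commands:
    - [[0, 0.05, -0.5], 0, 0]
    - [[0, 0, -0.7], 0, 0]
    - [[0, 0, -0.5], 0, 0]
    - [[0, 0, -0.25], 0, 0]
    - [[0, 0, -0.1], 0, 0]
    - [[0, 0, -0.1], 0, 0]
    - [[0, 0, -0.1], 0, 0]
    - [[0, 0, -0.1], 0, 0]
    - [[0, 0, 0], 0, 0]

```text
t: 7.13
eef_pos: [459.1, 53.1, 298.3]
tcp_rot: [3.141, 0.0, 1.694]
ft_force: [-0.3, 0.6, -0.1]
opening: 0.672
grip_force: 30.0
```

move_arm:
  commands:
    - [[0, 0, -0.08], 0, 0]
    - [[0, 0, -0.08], 0, 0]
    - [[0, 0, -0.05], 0, 0]
    - [[0, 0, 0], 0, 0]
    - [[0, 0, 0], 0, 0]

```text
t: 7.55
eef_pos: [459.1, 53.2, 291.9]
tcp_rot: [-3.142, -0.0, 1.694]
ft_force: [-1.0, -0.2, -1.3]
opening: 0.67
grip_force: 30.0
```

move_arm:
  commands:
    - [[0, 0, -0.05], 0, 0]
    - [[0, 0, -0.04], 0, 0]
    - [[0, 0, 0], 0, 0]
    - [[0, 0, 0], 0, 0]

```text
t: 7.88
eef_pos: [459.1, 53.2, 290.0]
tcp_rot: [3.141, 0.0, 1.694]
ft_force: [-2.8, 0.5, 13.0]
opening: 0.671
grip_force: 30.0
```

Contact. Now open gently, only partly so the fingers stay inside the troughs, then rise.

move_arm:
  commands:
    - [[0, 0, 0], 0, 0.4]
    - [[0, 0, 0], 0, 0.45]
    - [[0, 0, 0], 0, 0.5]
    - [[0, 0, 0], 0, 0.55]
    - [[0, 0, 0], 0, 0.6]
    - [[0, 0, 0], 0, 0.6]
    - [[0, 0, 0], 0, 0.6]

```text
t: 8.47
eef_pos: [459.1, 53.2, 289.2]
tcp_rot: [-3.142, -0.0, 1.694]
ft_force: [-0.3, -0.1, -0.5]
opening: 0.799
grip_force: 0.0
```

move_arm:
  commands:
    - [[0, 0, 0.1], 0, 0.6]
    - [[0, 0, 0.2], 0, 0.6]
    - [[0, 0, 0.4], 0, 0.6]
    - [[0, 0, 0.8], 0, 0.6]
    - [[0, 0, 1], 0, 0.6]
    - [[0, 0, 1], 0, 0.6]
    - [[0, 0, 1], 0, 0.2]
    - [[0, 0, 1], 0, -0.4]
    - [[0, 0, 0], 0, -1]

```text
t: 9.22
eef_pos: [459.0, 53.2, 459.8]
tcp_rot: [3.133, 0.001, 1.694]
ft_force: [-0.0, 0.1, -0.1]
opening: 0.643
grip_force: 0.0
```

Run:
```python
from h import *
s=read_camera("side"); 
im=s["image"][190:340,250:450];cv2.imwrite("pics/side_e.png",cv2.resize(im,None,fx=4,fy=4,interpolation=cv2.INTER_CUBIC)[...,::-1])
```

```text
(no output)
```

View pics/side_e.png

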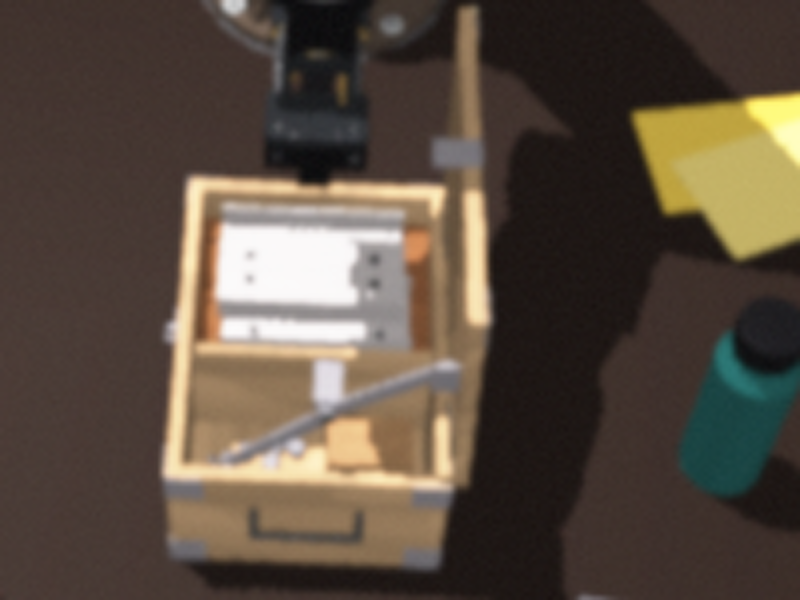

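The picture shows the channel nested over both, with its web low and the leg tops of the others visible. The stay tab at crop (328,380) agrees with the prediction. Now to the knee.

move_arm:
  commands:
    - [[0.6, 0.13, 0], 0, -1]
    - [[0.9, 0.2, 0], 0, -1]
    - [[0.9, 0.2, 0], 0, -1]
    - [[0.9, 0.2, 0], 0, -1]
    - [[0.9, 0.2, 0], 0, -1]
    - [[0.7, 0.17, 0], 0, -1]
    - [[0, 0, 0], 0, -1]
    - [[0, 0, -0.5], 0, -1]
    - [[0, 0, -0.7], 0, -1]
    - [[0, 0, -0.5], 0, -1]
    - [[0, 0, -0.2], 0, -1]
    - [[0, 0, 0], 0, -1]

```text
t: 10.27
eef_pos: [605.6, 86.1, 395.6]
tcp_rot: [-3.138, -0.0, 1.694]
ft_force: [-0.2, -0.2, -0.0]
opening: 0.008
grip_force: 0.0
```

move_arm:
  commands:
    - [[0, 0, -0.08], 0, -1]
    - [[0, 0, -0.08], 0, -1]
    - [[0, 0, -0.06], 0, -1]
    - [[0, 0, -0.05], 0, -1]
    - [[0, 0, 0], 0, -1]

```text
t: 10.68
eef_pos: [606.0, 86.2, 389.2]
tcp_rot: [3.141, 0.0, 1.694]
ft_force: [0.0, -0.1, 0.9]
opening: 0.0
grip_force: 0.0
```

move_arm:
  commands:
    - [[0, 0, -0.07], 0, -1]
    - [[-0.007, 0.06, -0.07], 0, -1]
    - [[-0.007, 0.06, -0.07], 0, -1]
    - [[-0.007, 0.06, -0.07], 0, -1]
    - [[-0.007, 0.06, -0.07], 0, -1]
    - [[0, 0, 0], 0, -1]

```text
t: 11.18
eef_pos: [605.0, 94.4, 379.5]
tcp_rot: [3.14, -0.002, 1.694]
ft_force: [-1.7, 4.8, 6.7]
opening: 0.006
grip_force: 3.3
```

move_arm:
  commands:
    - [[-0.006, 0.05, -0.07], 0, -1]
    - [[-0.006, 0.05, -0.07], 0, -1]
    - [[-0.005, 0.04, -0.07], 0, -1]
    - [[-0.005, 0.04, -0.07], 0, -1]
    - [[-0.005, 0.04, -0.07], 0, -1]
    - [[-0.005, 0.04, -0.07], 0, -1]
    - [[-0.005, 0.04, -0.07], 0, -1]
    - [[-0.005, 0.035, -0.07], 0, -1]
    - [[-0.005, 0.035, -0.07], 0, -1]
    - [[-0.005, 0.035, -0.07], 0, -1]
    - [[0, 0, 0], 0, -1]

```text
t: 12.1
eef_pos: [603.7, 106.5, 358.8]
tcp_rot: [3.139, -0.002, 1.694]
ft_force: [-1.4, 5.6, 7.8]
opening: 0.003
grip_force: 4.4
```

move_arm:
  commands:
    - [[0, -0.1, 0.2], 0, -1]
    - [[0, -0.3, 0.4], 0, -1]
    - [[0, -0.3, 0.8], 0, -1]
    - [[0, -0.2, 1], 0, -1]
    - [[0, 0, 1], 0, -1]
    - [[0, 0, 1], 0, -1]
    - [[0, 0, 1], 0, -1]
    - [[0, 0, 1], 0, -1]
    - [[0, 0, 0.9], 0, -1]
    - [[0, 0, 0], 0, -1]

```text
t: 12.93
eef_pos: [602.7, 77.6, 583.3]
tcp_rot: [3.133, 0.001, 1.694]
ft_force: [1.7, 0.4, 0.5]
opening: 0.005
grip_force: 0.0
```

Run:
```python
from h import *
s=read_camera("side"); 
im=s["image"][160:340,230:470];cv2.imwrite("pics/side_f.png",cv2.resize(im,None,fx=3.3,fy=3.3,interpolation=cv2.INTER_CUBIC)[...,::-1])
th=np.radians(97); ex=np.array([np.cos(th),np.sin(th)]); ey=np.array([-np.sin(th),np.cos(th)]);o=np.array([517.3,62])
for a in(1.536,1.45,1.4,1.35,1.3,1.2):
    q=[[*(o+(105-215*np.cos(a)+12*np.sin(a))*ex+y*ey),130+215*np.sin(a)+12*np.cos(a)] for y in(-140,140)]
    print(a,((proj(s,q)-[230,160])*3.3).round().tolist())
```

```text
1.536 [[462.0, 363.0], [453.0, 102.0]]
1.45 [[438.0, 363.0], [432.0, 102.0]]
1.4 [[424.0, 363.0], [420.0, 102.0]]
1.35 [[410.0, 363.0], [408.0, 103.0]]
1.3 [[396.0, 364.0], [396.0, 104.0]]
1.2 [[369.0, 367.0], [372.0, 108.0]]
```

View pics/side_f.png

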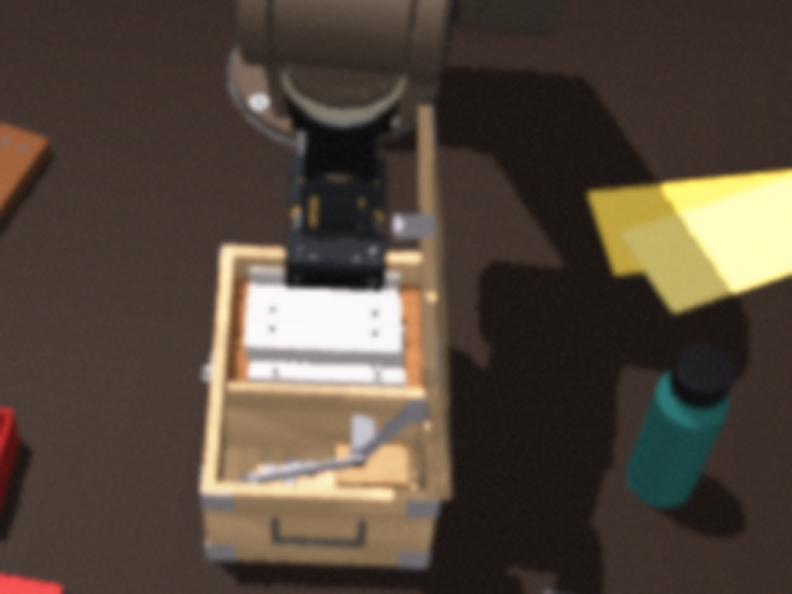

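The picture shows the stay folded at crop (362,455) with its knee down, and the lid tilted slightly to about 1.43 rad. Next I go over behind the lid.

move_arm:
  commands:
    - [[-0.4, 0.4, 0], 0, -1]
    - [[-0.7, 0.7, 0], 0, -1]
    - [[-0.7, 0.7, 0], 0, -1]
    - [[-0.7, 0.7, 0], 0, -1]
    - [[-0.7, 0.7, 0], 0, -1]
    - [[-0.1, 0.3, 0], 0, -1]
    - [[0, 0, 0], 0, -1]
    - [[0, 0, -0.5], 0, -1]
    - [[0, 0, -0.8], 0, -1]
    - [[0, 0, -0.7], 0, -1]
    - [[0, 0, -0.4], 0, -1]
    - [[0, 0, 0], 0, -1]
    - [[0, 0, 0], 0, -1]

```text
t: 14.07
eef_pos: [505.6, 182.7, 504.3]
tcp_rot: [-3.14, 0.0, 1.693]
ft_force: [0.3, 0.3, 0.0]
opening: 0.005
grip_force: 0.0
```

move_arm:
  commands:
    - [[0.024, -0.193, 0.02], 0, -1]
    - [[0.024, -0.193, 0.02], 0, -1]
    - [[0.024, -0.193, 0.02], 0, -1]
    - [[0.024, -0.193, 0], 0, -1]
    - [[0.024, -0.193, 0], 0, -1]
    - [[0.024, -0.193, 0], 0, -1]
    - [[0.024, -0.193, -0.03], 0, -1]
    - [[0.024, -0.193, -0.03], 0, -1]
    - [[0.024, -0.193, -0.05], 0, -1]
    - [[0.024, -0.193, -0.06], 0, -1]
    - [[0.024, -0.193, -0.07], 0, -1]

```text
t: 14.98
eef_pos: [512.6, 119.2, 499.3]
tcp_rot: [3.141, 0.0, 1.694]
ft_force: [-1.5, 2.2, 1.3]
opening: 0.007
grip_force: 1.5
```

move_arm:
  commands:
    - [[0.024, -0.193, -0.07], 0, -1]
    - [[0.024, -0.193, -0.07], 0, -1]
    - [[0.024, -0.193, -0.07], 0, -1]
    - [[0.024, -0.193, -0.075], 0, -1]
    - [[0.024, -0.193, -0.08], 0, -1]
    - [[0.024, -0.193, -0.085], 0, -1]
    - [[0.021, -0.172, -0.1], 0, -1]
    - [[0.021, -0.172, -0.11], 0, -1]
    - [[0.021, -0.172, -0.12], 0, -1]
    - [[0.021, -0.172, -0.12], 0, -1]
    - [[0.021, -0.172, -0.13], 0, -1]
    - [[0.021, -0.172, -0.13], 0, -1]

```text
t: 15.98
eef_pos: [520.7, 53.6, 464.0]
tcp_rot: [3.142, 0.0, 1.694]
ft_force: [0.1, 2.4, 0.5]
opening: 0.008
grip_force: 0.8
```

move_arm:
  commands:
    - [[0.018, -0.146, -0.14], 0, -1]
    - [[0.018, -0.146, -0.145], 0, -1]
    - [[0.018, -0.146, -0.15], 0, -1]
    - [[0.018, -0.146, -0.15], 0, -1]
    - [[0.018, -0.146, -0.155], 0, -1]
    - [[0.018, -0.146, -0.16], 0, -1]
    - [[0.012, -0.096, -0.15], 0, -1]
    - [[0.012, -0.096, -0.15], 0, -1]
    - [[0.012, -0.096, -0.15], 0, -1]
    - [[0.012, -0.096, -0.15], 0, -1]
    - [[0.012, -0.096, -0.15], 0, -1]
    - [[0.012, -0.096, -0.155], 0, -1]
    - [[0.012, -0.096, -0.16], 0, -1]

```text
t: 17.07
eef_pos: [526.4, 7.5, 405.0]
tcp_rot: [3.142, -0.0, 1.694]
ft_force: [0.2, 1.2, 0.3]
opening: 0.002
grip_force: 0.3
```

move_arm:
  commands:
    - [[0.006, -0.05, -0.13], 0, -1]
    - [[0.006, -0.05, -0.13], 0, -1]
    - [[0.006, -0.05, -0.13], 0, -1]
    - [[0.006, -0.05, -0.13], 0, -1]
    - [[0.006, -0.05, -0.13], 0, -1]
    - [[0.006, -0.05, -0.13], 0, -1]
    - [[0.006, -0.05, -0.13], 0, -1]
    - [[0.006, -0.05, -0.13], 0, -1]
    - [[0.006, -0.05, -0.13], 0, -1]
    - [[0.002, -0.014, -0.1], 0, -1]
    - [[0.002, -0.014, -0.09], 0, -1]
    - [[0.002, -0.014, -0.09], 0, -1]
    - [[0.002, -0.014, -0.09], 0, -1]
    - [[0.002, -0.014, -0.08], 0, -1]
    - [[0.002, -0.014, -0.08], 0, -1]

```text
t: 18.32
eef_pos: [528.4, -8.4, 354.3]
tcp_rot: [3.141, 0.0, 1.694]
ft_force: [0.5, -0.9, -0.3]
opening: 0.007
grip_force: 0.0
```

move_arm:
  commands:
    - [[0.001, -0.01, -0.08], 0, -1]
    - [[0.001, -0.01, -0.08], 0, -1]
    - [[0.001, -0.01, -0.08], 0, -1]
    - [[0.001, -0.01, -0.08], 0, -1]
    - [[0.001, -0.01, -0.08], 0, -1]
    - [[0.001, -0.01, -0.06], 0, -1]
    - [[0.001, -0.01, -0.05], 0, -1]
    - [[0.001, -0.01, -0.05], 0, -1]
    - [[0, 0, 0], 0, -1]

```text
t: 19.07
eef_pos: [528.7, -10.8, 337.5]
tcp_rot: [-3.141, -0.0, 1.694]
ft_force: [0.0, 0.4, -1.5]
opening: 0.007
grip_force: 0.0
```

Press slowly to feel for the shut lid (expected outer face at 142).

move_arm:
  commands:
    - [[0, 0, -0.06], 0, -1]
    - [[0, 0, -0.05], 0, -1]
    - [[0, 0, -0.05], 0, -1]
    - [[0, 0, -0.04], 0, -1]
    - [[0, 0, 0], 0, -1]

```text
t: 19.48
eef_pos: [528.6, -10.7, 332.3]
tcp_rot: [3.141, 0.0, 1.694]
ft_force: [-2.5, -0.2, 8.5]
opening: 0.006
grip_force: 4.4
```

move_arm:
  commands:
    - [[0, 0, -0.03], 0, -1]
    - [[0, 0, -0.02], 0, -1]
    - [[0, 0, 0], 0, -1]
    - [[0, 0, 0], 0, -1]

```text
t: 19.82
eef_pos: [528.4, -10.7, 332.2]
tcp_rot: [3.14, 0.001, 1.694]
ft_force: [-8.5, 0.0, 25.5]
opening: 0.006
grip_force: 12.7
```

Hard stop at z=142, so the lid is shut. Retreating and checking.

move_arm:
  commands:
    - [[0, 0, 0.1], 0, -1]
    - [[0, 0, 0.4], 0, -1]
    - [[0, 0, 1], 0, -1]
    - [[0, -0.5, 1], 0, -1]
    - [[-0.3, -1, 1], 0, -1]
    - [[-0.3, -1, 1], 0, -1]
    - [[-0.3, -1, 1], 0, -1]
    - [[-0.3, -1, 0.5], 0, -1]
    - [[-0.3, -1, 0], 0, -1]
    - [[-0.3, -1, 0], 0, -1]
    - [[-0.3, -1, 0], 0, -1]
    - [[0, 0, 0], 0, -1]
    - [[0, 0, 0], 0, -1]

```text
t: 20.9
eef_pos: [466.3, -233.4, 506.4]
tcp_rot: [-3.141, -0.0, 1.691]
ft_force: [0.4, 0.2, -0.0]
opening: 0.005
grip_force: 0.0
```

Run:
```python
from h import *
s=read_camera("side"); save(s,"side_g")
```

```text
(no output)
```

View pics/side_g.png

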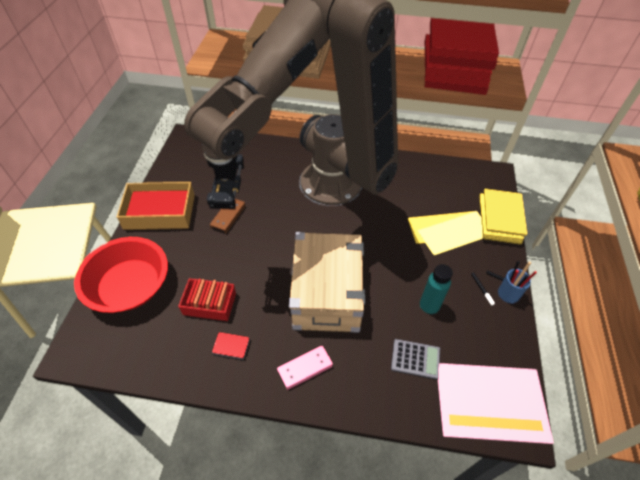

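The lid is shut flat at (328,270) and the bystanders are where they were.

```bash
python3 -c "
from cell import env
print(env.job_done())"
```

```text
the job is handed in; nothing more can be done
None
```

The job is handed in at about 21 s on the clock: the channel is nested over both others, the stay is broken, the lid is fully shut, and the other things on the desk look unmoved in the last picture.

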